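# Shut the finds case and prove its worn catch has taken

### The job

Shut the lid of the grey finds case and press it fully home, then tug its handle to check that the worn push catch has taken: if the lid gives, press it home once more and tug again, as often as it takes, but do not press once it holds, because a further press lets the catch go. When it holds, a firm tug draws the stiff pull-out handle up out of the lid while the lid stays shut; leave the handle drawn well out, as the sign that the catch was checked, and let go. Never draw the handle out while the lid is open, and do not disturb the loose things around the case.

Things in the scene. Friction and masses are not known exactly. Their poses are not given: they have to be found in the camera images.
- case: grey plastic finds case, fixed to the worktop, 190 (x) x 200 (y) x 80 mm high, 97 mm with the lid shut, hinge straps to 130 mm; origin at the centre of its underside; its x axis points from the front (nearest the robot, with a paper label) to the hinge side at the back, y to the left, z up. At the start the lid stands ajar
- lid (a joint): angle of the lid about its hinge in rad: 0 shut, at rest on a sprung pad; positive open; -0.048 pressed home to the stop. Above 0 it stays where it is left. Starts between 0.25 and 0.5. Moving a lid that is not caught takes 1 to 3 N at the handle; a caught lid can rise by no more than about 0.02
- hinge (a point): centre of the lid's hinge line, on raised straps at the back of the case: 98 mm behind the case's origin along the case's x and 125 mm up; the hinge line is parallel to the case's y
- handle (a joint): how far the handle is drawn up out of the lid, in m: 0 (seated, as at the start) to 0.010 (stop). It slides stiffly, taking about 9 to 10 N either way, and stays where it is left. Pulling an uncaught lid raises the lid and leaves the handle seated; pulling a caught one draws the handle out. Pushing down on the handle seats it, then pushes the lid down
- handle_bar (a point): centre of the handle's bar: round steel, 12 mm thick, 104 mm long, parallel to the case's y, on two 9 mm posts 90 mm apart near the lid's front edge; moves with the handle. With the lid shut and the handle seated it lies 72 mm in front of the case's origin, 131 mm up, 34 mm above the lid's top, 170 mm in front of the hinge line and 6 mm above it
- catch (a point): where the hidden catch sits, inside the front of the case. Each full press (bar 8 mm below its shut height, at a hard stop; about 8 N on the way; under 4 mm does nothing), then letting the lid rise again, moves it on one notch. From the start it holds after one, two or three presses; the lid looks the same, caught or not. One more press frees it; then three more are needed
- green_tub: small white tub with a lime lid, 49 mm across, 30 mm high, loose bystander in front of the case, to its right; origin under its centre
- dropper_bottle: brown dropper bottle with a black bulb, 33 mm across, 97 mm high, loose bystander left of the case; origin under its centre
- spring_clamp: black spring clamp lying flat, 46 x 103 x 17 mm, loose bystander left of the case; origin under its centre

How it is judged:
By the outcome, as a careful person would: the job done as asked, in the order asked, and still so for the second after the job is handed in, with the robot touching nothing.
It also fails if it takes over 48 s, if anything falls off the work surface, if the arm or the gripper's body presses on something with over 40 N, if the wrist force passes 120 N, or if a joint passes its speed limit or range.

### The arm

A 6-joint arm with a two-finger parallel gripper is mounted at the origin on a cart in front of the work surface, level with it; the furniture and walls round the work are solid. World frame = base frame: x ahead of the robot, y to its left, z up, the work surface at z = 0. Lengths are in m, angles in degrees, forces in N, time in s.
With the tool pointing down it reaches from about 0.35 to 0.725 m from the base axis. Payload 6 kg.
Tool frame: the origin (TCP) lies on the centre line of the jaws, within the pads' length; the fingertips stand ahead of it and the grasp point (between the pads) lies 2 mm behind it (ctrl.tip_extent is the y of the fingertips in the tool frame, in m); y points along the fingers, z is the direction in which the jaws open and shut, and the axes are right-handed (so a half turn about y gives the same grasp; the last joint's range is limited). The gripper opens to 85 mm and grips with 20 to 120 N. Pads are 22 mm wide; open, the fingers measure 114 mm over their backs; the gripper's body (76 mm by 85 mm) begins 54 mm behind the grasp point. The pads swing forward as they close: fully open they stand 13 mm farther back than shut.
Start: joints at [-44.421, 2.303, 4.859, 0, -92.561, -19.12], TCP at [0.267, -0.537, 0.248] pointing down, gripper open.
Joint ranges: [-146.85, 146.85], [-73.84, 115.35], [-62.03, 85.46], [-188.31, 113.3], [-161.28, -10.13], [-171.36, 171.36]. Speed limits (degrees/s): [147.25, 147.25, 172.46, 180, 180, 180].

### API

Orientations are given as a 3x3 rotation matrix whose columns are the frame's x, y, z axes.
In Python, from bench import ctrl gives the robot as it stands.
- The arm moves only by the shell command python3 -m creep 'ROWS' [OPENING]. ROWS is JSON, a list of rows, each a list of 2 entries, a list of its own where there are three numbers: the shift along the world's x, y, z in cm, then the turn about the world's z in rad. A call has 1 to 20 rows; each row is the pose to reach, as a shift and turn from the pose measured when the call began; what a row does not reach only later rows make up. A row lasts 1/12 s, in which the tool goes at most 41.7 mm and 7.16 degrees, less where a joint would pass 70% of its speed; a pose out of reach is approached as far as the arm can. A call with a gripper value outside its range is refused whole. OPENING is the opening, from 0 (shut) to 1 (fully open), set as the call begins (- or left out, the last holds). The fingers move at their own pace and stop on an object; the grip force is fixed at half the most. Time passes only in rows, so rows that repeat a pose let the fingers close. It gives the time, the measured TCP pose, the force and the opening at its end, in the units of the state.
- ctrl.get_state(): the state, without advancing time (a new reading comes with each control period).
- ctrl.capture(name): name is "scene" or "top" or "wrist"; returns (picture, depth): 420x560x3 uint8, red, green, blue; 420x560 float32, m along the optical axis (not along the pixel's ray), 0 where there is no reading.
- ctrl.get_calibration(name): a dict with "fx", "fy", "cx", "cy" (pixels), "position" and "orientation" of the camera in the world. Camera axes: x right, y down, z forward; pixel columns grow to the right and rows downward; lengths in m; the calibration is good to about 2 mm. A picture is of the moment at which its call begins: read the wrist's pose just before it. get_calibration takes no time and is no camera call; for the wrist camera it gives the pose at the moment of the call.
- ctrl.close_job(): hands the job in, once; it reports no verdict.
The state is a dict: "time_s": time; "qpos": joint angles; "joint_velocities": joint speeds; "joint_torque": joint torques, N m; "ee_pos": TCP position; "eef_rot": TCP orientation; "force": force on the tool from outside, world axes, zero at the start; "wrist_torque": the same for the moment, N m; "gripper_width": opening from 0.0 (shut) to 1.0 (fully open).
Only numpy, scipy, OpenCV 4.12 (cv2) and the standard library are available. Lean on these libraries where they do the work, as an engineer would, in place of code of your own. Each camera call takes 0.05 s, during which the arm holds its last target.

## Working session

There is one attempt and no reset: what is moved stays moved. The work goes in short steps, Python scripts to look and compute and a shell command to move; the robot and the scene stay as the last step left them, time stands still between calls to the robot, and variables do not carry over. Pictures are saved under pics/ and viewed, and the job is handed in when it is done.

```bash
ls; mkdir -p pics
python3 - <<'E'
from bench import ctrl
import cv2,numpy as np
s=ctrl.get_state();print(s['time_s'],s['ee_pos'],s['eef_rot'],s['force'],s['gripper_width'],ctrl.tip_extent)
for n in['scene','top']:
    p,d=ctrl.capture(n);cv2.imwrite(f'pics/{n}0.png',p[:,:,::-1]);np.save(f'{n}0.npy',d);c=ctrl.get_calibration(n);print(n,c);np.save(f'{n}0c.npy',c,allow_pickle=True)
E
```

```text
pics
0.0 [ 0.26726995 -0.53683182  0.24723741] [[ 8.95236316e-01 -9.75399209e-04 -4.45590604e-01]
 [ 4.45591642e-01  1.59102278e-03  8.95234917e-01]
 [-1.64266626e-04 -9.99998259e-01  1.85897111e-03]] [-0.3727976   0.53196842 -0.46185415] 1.0004609783154446 0.017
scene {'fx': 421.09257290373154, 'fy': 421.09257290373154, 'cx': 276.37577620598154, 'cy': 206.80438789038115, 'position': array([-0.00400621,  0.86076381,  0.7136869 ]), 'orientation': array([[-0.73464439, -0.41828964,  0.53416421],
       [-0.67843593,  0.45840424, -0.5740995 ],
       [-0.00472327, -0.78415517, -0.62054682]])}
top {'fx': 537.730426425427, 'fy': 537.730426425427, 'cx': 280.84741784215225, 'cy': 207.05406472086344, 'position': array([0.43727791, 0.31384242, 1.2285121 ]), 'orientation': array([[-0.01666832, -0.99725142,  0.07219258],
       [-0.99962796,  0.01506189, -0.02273955],
       [ 0.02158969, -0.07254475, -0.99713146]])}
```

View pics/scene0.png

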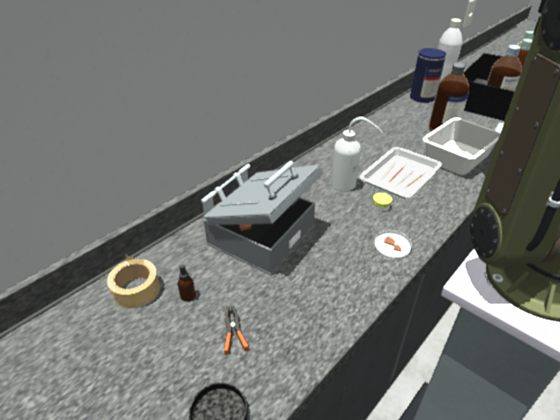

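View pics/top0.png

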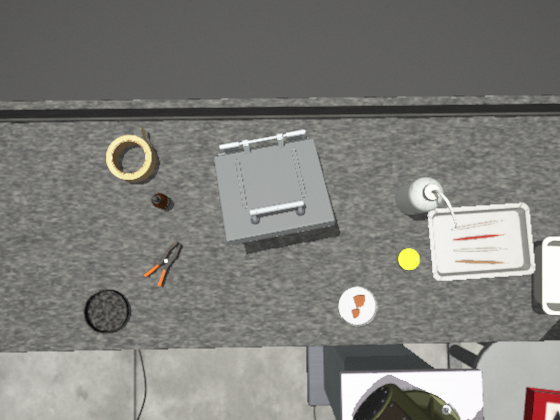

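The top view shows the case at about (275,190), with the handle bar running from about (252,213) to (303,207), the hinge straps and rod from (222,147) to (304,133), the tub at (409,259), the bottle at (160,201) and the clamp at (165,263). Next I'll work out 3D positions.

```bash
cat > h.py <<'E'
import numpy as np,cv2
def cloud(d,c):
    v,u=np.mgrid[0:d.shape[0],0:d.shape[1]]
    P=np.stack([(u-c['cx'])/c['fx']*d,(v-c['cy'])/c['fy']*d,d],-1)
    P=P@np.array(c['orientation']).T+np.array(c['position']);P[d<=0]=np.nan;return P
E
python3 - <<'E'
from h import *
d=np.load('top0.npy');c=np.load('top0c.npy',allow_pickle=True).item();P=cloud(d,c)
im=cv2.imread('pics/top0.png')
cv2.imwrite('pics/topz.png',cv2.resize(im[115:265,140:350],None,fx=3.8,fy=3.8,interpolation=cv2.INTER_CUBIC))
for u,v in [(254,212),(265,211),(277,209),(290,208),(302,207),(225,147),(245,146),(280,138),(302,133),(230,170),(230,230),(310,160),(322,220),(275,195),(409,259),(160,201),(165,261),(357,306)]: print(u,v,P[v,u].round(4))
# lid plane
m=np.zeros(d.shape,bool);m[165:195,235:300]=1
q=P[m];q=q[np.isfinite(q).all(1)];
for _ in range(6):
    cen=q.mean(0);n=np.linalg.svd(q-cen)[2][2];r=(q-cen)@n;q=q[abs(r)<2*r.std()+1e-4]
n*=np.sign(n[2]);print('plane',cen,n,'angle',np.arccos(n[2]),'yaw of n',np.degrees(np.arctan2(n[1],n[0])),r.std())
sc=np.load('scene0.npy');cs=np.load('scene0c.npy',allow_pickle=True).item();S=cloud(sc,cs)
ims=cv2.imread('pics/scene0.png');cv2.imwrite('pics/scz.png',cv2.resize(ims[140:300,150:360],None,fx=3.7,fy=3.7,interpolation=cv2.INTER_CUBIC))
# box around handle above the plane
for nm,X in(('top',P),('scene',S)):
    h=(X-cen)@n
    m=(h>0.025)&(h<0.05)&(X[...,0]>.36)&(X[...,0]<.5)&(abs(X[...,1]-cen[1])<.1)
    q=X[m];print(nm,m.sum(),q.mean(0),q.min(0),q.max(0),h[m].max())
    cq=q.mean(0);ax=np.linalg.svd(q-cq)[2][0];t=(q-cq)@ax;print(ax,np.degrees(np.arctan2(ax[1],ax[0])),t.min(),t.max(),'mid',cq+ax*(t.min()+t.max())/2)
E
```

```text
254 212 [0.5022 0.3416 0.2132]
265 211 [0.5037 0.3208 0.2135]
277 209 [0.5073 0.298  0.2115]
290 208 [0.509  0.2732 0.2097]
302 207 [0.5135 0.2478 0.1688]
225 147 [0.6421 0.4016 0.133 ]
245 146 [0.6446 0.3607 0.1281]
280 138 [0.6594 0.2882 0.133 ]
302 133 [0.6704 0.2423 0.1278]
230 170 [0.596  0.3926 0.1213]
230 230 [0.4699 0.3896 0.1803]
310 160 [0.614  0.2266 0.1253]
322 220 [0.4861 0.211  0.1909]
275 195 [0.5395 0.3007 0.1539]
409 259 [0.4035 0.0023 0.0292]
160 201 [0.5381 0.5471 0.0709]
165 261 [0.4082 0.5467 0.0183]
357 306 [0.2998 0.1184 0.0098]
plane [0.57345477 0.31583404 0.13624991] [0.43125466 0.07656174 0.89897593] angle 0.4533705302305705 yaw of n 10.066977635129929 0.001436337599579234
top 20 [0.49756781 0.34161403 0.20784617] [0.49519465 0.33043467 0.20013285] [0.49869429 0.34926892 0.21391014] 0.04002867250194597
[-0.01573186  0.92312233  0.38418443] 90.97634057097531 -0.011029874552836879 0.00929491692601763 mid [0.49758146 0.34081325 0.2075129 ]
scene 38 [0.49759725 0.34189065 0.20543355] [0.49503232 0.32054236 0.19954032] [0.49982516 0.3522948  0.21170084] 0.03746752031753751
[ 0.08974593 -0.99567786 -0.02390106] -84.84953393393842 -0.01039777723094814 0.02141918673727661 mid [0.49809181 0.33640376 0.20530184]
```

View pics/topz.png

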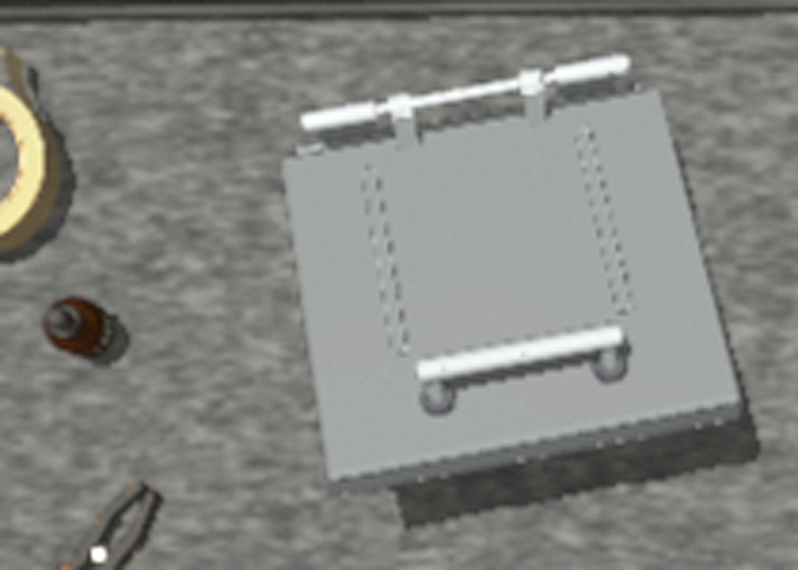

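View pics/scz.png

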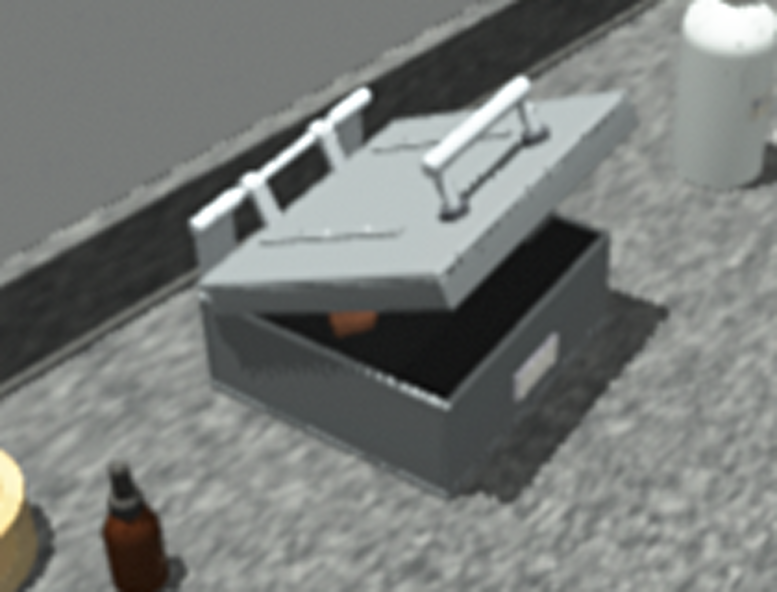

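Run:
```python
from h import *
d=np.load('top0.npy');c=np.load('top0c.npy',allow_pickle=True).item();P=cloud(d,c)
R=np.array(c['orientation']);o=np.array(c['position'])
def ray(u,v,z):
    r=R@np.array([(u-c['cx'])/c['fx'],(v-c['cy'])/c['fy'],1]);return o+r*(z-o[2])/r[2]
def m(u,v):return 140+u/3.8,115+v/3.8
a=ray(*m(418,370),.207);b=ray(*m(622,335),.207);print('bar',a,b,(a+b)/2,np.linalg.norm(a-b),np.degrees(np.arctan2(*(a-b)[[1,0]])))
a2=ray(*m(303,122),.125);b2=ray(*m(627,65),.125);print('hinge',a2,b2,(a2+b2)/2,np.linalg.norm(a2-b2),np.degrees(np.arctan2(*(a2-b2)[[1,0]])))
# lid corners at plane; case yaw from edges
pl_c=np.array([0.57345,0.31583,0.13625]);n=np.array([.43125,.07656,.89898])
def rp(u,v):
    r=R@np.array([(u-c['cx'])/c['fx'],(v-c['cy'])/c['fy'],1]);return o+r*((pl_c-o)@n)/(r@n)
C=[rp(*m(*x)) for x in((285,160),(655,92),(738,403),(330,478))];print(np.round(C,4))
for i,j in((0,1),(3,2),(2,1),(3,0)):
    e=C[i]-C[j];print(np.linalg.norm(e),np.degrees(np.arctan2(e[1],e[0])))
```

```text
bar [0.50199156 0.34937641 0.207     ] [0.51802962 0.24684709 0.207     ] [0.51001059 0.29811175 0.207     ] 0.10377610867347982 98.89039792556127
hinge [0.6434736  0.41310242 0.125     ] [0.672787   0.23579706 0.125     ] [0.6581303  0.32444974 0.125     ] 0.17971217963072195 99.38763380799318
[[0.6267 0.4254 0.1014]
 [0.6622 0.2188 0.1019]
 [0.4837 0.1872 0.1903]
 [0.449  0.3952 0.1892]]
0.20961682404772497 99.76978712243938
0.210852502101182 99.4795879889428
0.20168181870693 -169.97642861226154
0.20049137458848784 -170.36624939978685
```

The lid angle is about 0.453, the case yaw about 9.5°, and the bar centre about (0.510, 0.298, 0.207). When shut, the bar should sit at about (0.490, 0.296, 0.131). The jaw axis needs a turn of +1.274 rad. I'll push the lid down with the fingers closed, then grip the bar.

```bash
python3 -m creep '[[[1.1,3.8,1],0.064],[[2.2,7.6,2],0.127],[[3.3,11.4,3],0.191],[[4.4,15.2,4],0.255],[[5.5,19,5],0.32],[[6.6,22.8,6],0.38],[[7.7,26.6,6],0.446],[[8.8,30.4,6],0.51],[[9.9,34.2,6],0.573],[[11,38,6],0.637],[[12.1,41.8,6],0.7],[[13.2,45.6,6],0.764],[[14.3,49.4,6],0.828],[[15.4,53.2,6],0.89],[[16.5,57,6],0.955],[[17.6,60.8,6],1.02],[[18.7,64.6,6],1.08],[[19.8,68.4,6],1.146],[[20.9,72.2,6],1.21],[[22,76,6],1.274]]' 0
```

```text
time_s: 1.77
ee_pos: [0.4873, 0.2252, 0.3071]
eef_rot: [[-0.168, -0.002, -0.986], [0.986, -0.0, -0.168], [-0.0, -1.0, 0.002]]
force: [0.7, -0.8, 0.8]
gripper_width: 0.001
```

```bash
python3 -m creep '[[[0.8,2.4,0],0],[[1.6,4.9,-2],0],[[2.3,7.3,-4],0],[[2.3,7.3,-6],0],[[2.3,7.3,-6],0]]' 0
python3 - <<'E'
from bench import ctrl
import cv2,numpy as np
c=ctrl.get_calibration('wrist');p,d=ctrl.capture('wrist');cv2.imwrite('pics/w1.png',p[:,:,::-1])
p,d=ctrl.capture('scene');cv2.imwrite('pics/s1.png',cv2.resize(p[100:310,130:410,::-1],None,fx=2.8,fy=2.8))
E
```

```text
time_s: 2.18
ee_pos: [0.5086, 0.2987, 0.2405]
eef_rot: [[-0.169, -0.01, -0.986], [0.986, -0.006, -0.169], [-0.004, -1.0, 0.011]]
force: [0.2, -0.8, -2.0]
gripper_width: 0.003
```

View pics/w1.png

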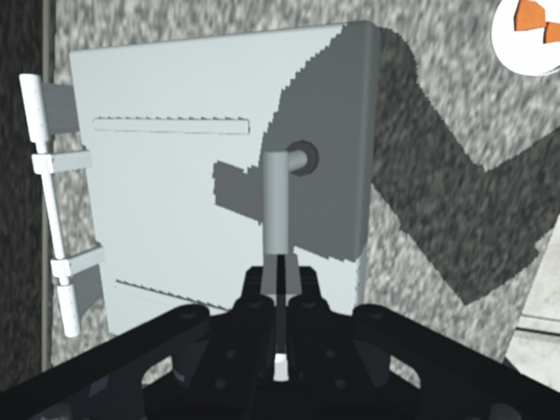

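View pics/s1.png

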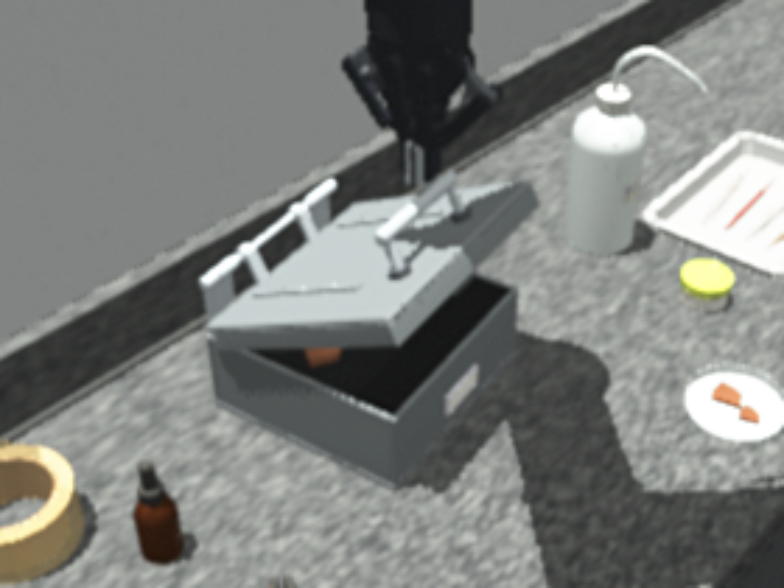

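The wrist view shows the closed fingers centred over the bar, at about (278,255). Now I'll push the lid down along its arc.

```bash
python3 -m creep '[[[0,0,-0.8],0],[[-0.1,0,-1.6],0],[[-0.5,0,-2.4],0],[[-0.7,0,-3.2],0],[[-1.0,-0.1,-4.0],0],[[-1.2,-0.1,-4.8],0],[[-1.4,-0.2,-5.6],0],[[-1.6,-0.2,-6.4],0],[[-1.7,-0.2,-7.1],0],[[-1.8,-0.2,-7.7],0],[[-1.8,-0.2,-8.2],0],[[-1.8,-0.2,-8.4],0],[[-1.8,-0.2,-8.4],0]]' 0
python3 - <<'E'
from bench import ctrl
import cv2,numpy as np
c=ctrl.get_calibration('wrist');p,d=ctrl.capture('wrist');cv2.imwrite('pics/w2.png',p[:,:,::-1])
p,d=ctrl.capture('scene');cv2.imwrite('pics/s2.png',cv2.resize(p[100:310,130:410,::-1],None,fx=2.8,fy=2.8))
E
```

```text
time_s: 3.37
ee_pos: [0.492, 0.2957, 0.162]
eef_rot: [[-0.168, -0.003, -0.986], [0.986, -0.003, -0.168], [-0.002, -1.0, 0.004]]
force: [0.2, 0.0, 0.7]
gripper_width: -0.003
```

View pics/w2.png

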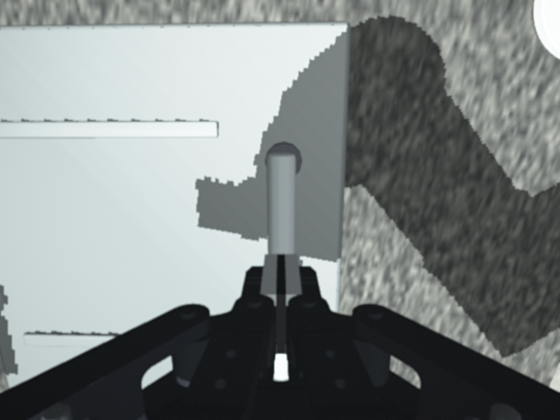

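View pics/s2.png

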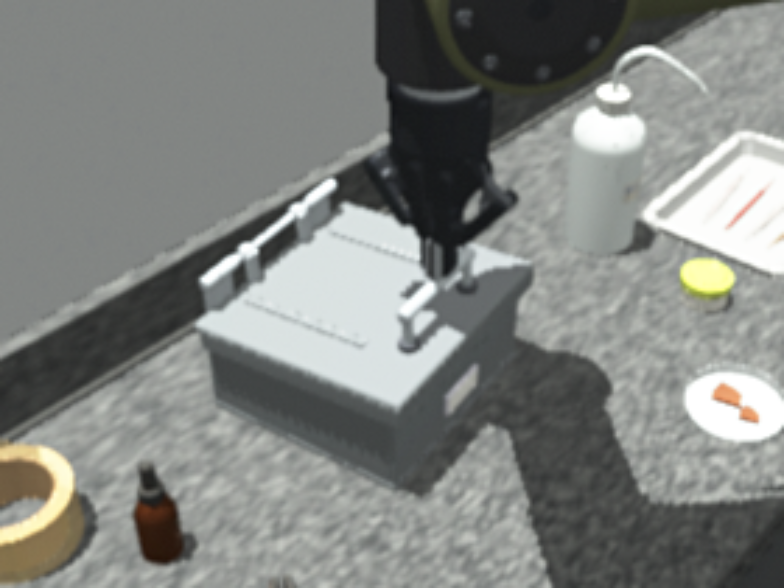

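The lid is down to nearly shut, with the bar under the fingertips at (283,250) in the wrist view. Next I'll rise, open the gripper and descend astride the bar.

```bash
python3 -m creep '[[[0,0,1.5],0],[[-0.1,0,3],0],[[-0.1,0,3.5],0],[[-0.1,0,3.5],0],[[-0.1,0,3.5],0],[[-0.1,0,2],0],[[-0.1,0,0],0],[[-0.1,0,-1.5],0],[[-0.1,0,-2.6],0],[[-0.1,0,-2.9],0],[[-0.1,0,-2.9],0],[[-0.1,0,-2.9],0]]' 0.5
python3 - <<'E'
from bench import ctrl
import cv2,numpy as np
from h import *
c=ctrl.get_calibration('wrist');p,d=ctrl.capture('wrist');cv2.imwrite('pics/w3.png',p[:,:,::-1])
P=cloud(d,c)
for u,v in[(200,60),(100,180),(200,200)]:print(P[v,u])
for v in(165,180,200,220):
  print(v,[P[v,u].round(4).tolist() for u in (278,283,288)])
E
```

```text
time_s: 4.47
ee_pos: [0.4916, 0.2959, 0.1345]
eef_rot: [[-0.168, -0.002, -0.986], [0.986, -0.002, -0.168], [-0.002, -1.0, 0.002]]
force: [0.3, 0.1, 1.1]
gripper_width: 0.494
[0.53810746 0.21623476 0.10242507]
[0.57568949 0.27200979 0.10183552]
[0.53157951 0.27324182 0.10314173]
165 [[0.5012, 0.2465, 0.1426], [0.4996, 0.2463, 0.1421], [0.4981, 0.246, 0.1426]]
180 [[0.5005, 0.2511, 0.1437], [0.4989, 0.2508, 0.1439], [0.4973, 0.2507, 0.1429]]
200 [[0.4994, 0.2575, 0.1441], [0.4978, 0.2573, 0.1439], [0.4961, 0.2572, 0.143]]
220 [[0.4982, 0.2643, 0.1438], [0.4966, 0.2642, 0.1432], [0.495, 0.2636, 0.1441]]
```

View pics/w3.png

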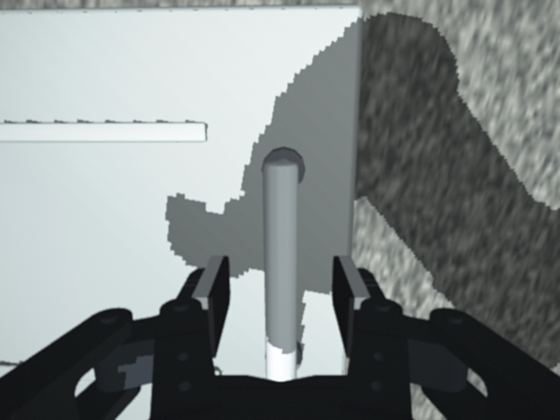

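The bar runs from (280,165) to (282,375), centred between the pads, and its centre is at z≈0.138. Closing now.

```bash
python3 -m creep '[[[0,0,0.1],0],[[0,0,0.1],0],[[0,0,0.1],0],[[0,0,0.1],0],[[0,0,0.1],0],[[0,0,0.1],0]]' 0
```

```text
time_s: 5.02
ee_pos: [0.4917, 0.2963, 0.1362]
eef_rot: [[-0.168, -0.001, -0.986], [0.986, -0.001, -0.168], [-0.001, -1.0, 0.001]]
force: [-1.4, -0.1, 1.2]
gripper_width: 0.118
```

```bash
python3 -m creep '[[[0,0,-0.3],0],[[0,0,-0.6],0],[[0,0,-0.9],0],[[0,0,-1.2],0],[[0,0,-1.4],0],[[0,0,-1.5],0],[[0,0,-1.5],0],[[0,0,-1.5],0]]'
```

```text
time_s: 5.68
ee_pos: [0.4915, 0.2963, 0.1227]
eef_rot: [[-0.169, -0.0, -0.986], [0.986, -0.001, -0.169], [-0.001, -1.0, 0.001]]
force: [-9.0, -2.1, 9.6]
gripper_width: 0.114
```

```bash
python3 -m creep '[[[0.1,0,-0.2],0],[[0.1,0,-0.3],0],[[0.1,0,-0.4],0],[[0.1,0,-0.4],0]]'
```

```text
time_s: 6.02
ee_pos: [0.4915, 0.2963, 0.121]
eef_rot: [[-0.17, -0.001, -0.985], [0.985, -0.001, -0.17], [-0.001, -1.0, 0.001]]
force: [-14.7, -2.2, 16.1]
gripper_width: 0.116
```

```bash
python3 -m creep '[[[-0.1,0,-0.2],0],[[-0.2,0,-0.4],0],[[-0.2,0,-0.4],0]]'
```

```text
time_s: 6.27
ee_pos: [0.4912, 0.2963, 0.121]
eef_rot: [[-0.17, 0.005, -0.985], [0.985, 0.0, -0.17], [-0.0, -1.0, -0.005]]
force: [-4.0, -3.3, 15.7]
gripper_width: 0.118
```

It's at the hard stop: z holds at 0.121 as the command goes lower. Now I'll ease up and tug.

```bash
python3 -m creep '[[[0,0,0.2],0],[[0,0,0.5],0],[[0,0,0.8],0],[[0,0,0.8],0],[[0,0,0.8],0]]'; python3 -m creep '[[[0,0,0.2],0],[[0,0,0.4],0],[[0,0,0.6],0],[[0,0,0.7],0],[[0,0,0.7],0]]'
```

```text
time_s: 6.68
ee_pos: [0.4913, 0.2963, 0.129]
eef_rot: [[-0.17, 0.005, -0.985], [0.985, 0.0, -0.17], [-0.001, -1.0, -0.005]]
force: [-2.6, -0.6, 2.7]
gripper_width: 0.116
time_s: 7.1
ee_pos: [0.4913, 0.2962, 0.1342]
eef_rot: [[-0.17, 0.003, -0.985], [0.985, -0.0, -0.17], [-0.001, -1.0, -0.003]]
force: [5.4, 1.6, -7.3]
gripper_width: 0.112
```

```bash
cat >> h.py <<'E'
def check(tag):
    from bench import ctrl
    c=ctrl.get_calibration('wrist');p,d=ctrl.capture('wrist');P=cloud(d,c)
    cv2.imwrite(f'pics/w_{tag}.png',p[:,:,::-1])
    ex=np.array([np.cos(np.radians(9.6)),np.sin(np.radians(9.6))]);H=np.array([.658,.3244])
    q=P.reshape(-1,3);q=q[np.isfinite(q).all(1)]
    a=(q[:,:2]-H)@ex; b=(q[:,:2]-H)@np.array([-ex[1],ex[0]])
    m=(a>-.15)&(a<-.05)&(b<-.02)&(b>-.095)&(q[:,2]>.085)&(q[:,2]<.125)
    k=np.polyfit(a[m],q[m,2],1)
    for _ in range(5):
        r=q[:,2]-np.polyval(k,a); mm=m&(abs(r)<.0015); k=np.polyfit(a[mm],q[mm,2],1)
    mb=(abs(a+.170)<.003)&(b<-.02)&(b>-.045)&(q[:,2]>.12)
    top=np.median(q[mb,2]);lid=np.polyval(k,-.170)
    s=ctrl.get_state()
    print(tag,'t',s['time_s'],'lid slope(rad)',-k[0],'lid z@bar',lid,'bar top',top,'diff',top-lid,'n',mm.sum(),mb.sum(),'F',s['force'].round(1) if hasattr(s['force'],'round') else s['force'],'z',s['ee_pos'][2])
E
python3 -c "
from h import *
check('t1')"
```

```text
t1 t 7.15 lid slope(rad) 0.010955003488889585 lid z@bar 0.09878451940701127 bar top 0.14090689416902744 diff 0.04212237476201616 n 36615 1270 F [ 5.8  1.7 -9.1] z 0.1342515123259744
```

View pics/w_t1.png

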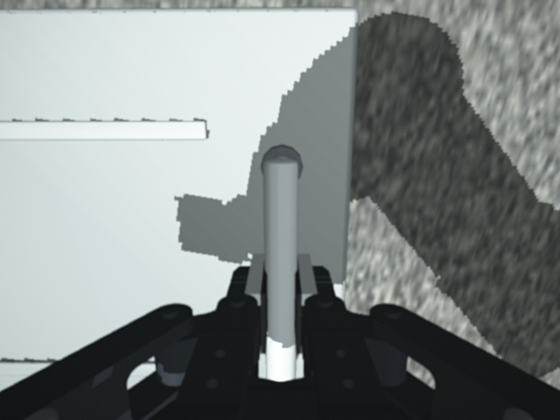

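Force is about 9 N and the lid slope is only 0.011, while the bar has risen about 2 mm relative to the lid. That points to a caught lid. I'll tug slightly more and check again.

```bash
python3 -m creep '[[[0,0,0.1],0],[[0,0,0.2],0],[[0,0,0.3],0],[[0,0,0.3],0],[[0,0,0.3],0]]';python3 -c "
from h import *
check('t2')"
```

```text
time_s: 7.57
ee_pos: [0.4913, 0.2962, 0.1362]
eef_rot: [[-0.17, 0.003, -0.986], [0.986, -0.001, -0.17], [-0.001, -1.0, -0.003]]
force: [5.5, 2.2, -8.5]
gripper_width: 0.12
t2 t 7.6167 lid slope(rad) 0.010989518821655435 lid z@bar 0.09878934268602865 bar top 0.14286816028340266 diff 0.044078817597374004 n 35939 1261 F [ 5.3  2.2 -9.3] z 0.13617680646088737
```

The lid stayed put while the bar rose 2 mm at about 9 N, so the catch holds. I'll draw the handle out near its stop.

```bash
python3 -m creep '[[[0,0,0.1],0],[[0,0,0.2],0],[[0,0,0.3],0],[[0,0,0.4],0],[[0,0,0.5],0],[[0,0,0.6],0],[[0,0,0.6],0],[[0,0,0.6],0]]';python3 -c "
from h import *
check('t3')"
```

```text
time_s: 8.28
ee_pos: [0.4913, 0.2963, 0.1411]
eef_rot: [[-0.169, 0.002, -0.986], [0.986, -0.001, -0.169], [-0.001, -1.0, -0.002]]
force: [4.7, 2.1, -8.2]
gripper_width: 0.115
t3 t 8.3333 lid slope(rad) 0.010963211604038302 lid z@bar 0.098785979404885 bar top 0.14778618539274813 diff 0.04900020598786313 n 33982 1276 F [ 4.7  2.6 -8.7] z 0.1411233527788506
```

```bash
python3 -m creep '[[[0,0,0],0],[[0,0,0],0],[[0,0,0],0],[[0,0,0],0],[[0,0,0],0]]' 0.5; python3 -m creep '[[[0,0,1],0],[[0,0,2.5],0],[[0,0,4.5],0],[[0,0,7],0],[[0,0,10],0],[[0,0,12],0],[[-1,0,13],0],[[-2,0,13],0],[[-2,0,13],0]]'
python3 - <<'E'
from h import *
from bench import ctrl
check('t4')
p,d=ctrl.capture('scene');cv2.imwrite('pics/s4.png',cv2.resize(p[100:350,100:430,::-1],None,fx=2.4,fy=2.4))
p,d=ctrl.capture('top');cv2.imwrite('pics/top4.png',p[:,:,::-1])
E
```

```text
time_s: 8.75
ee_pos: [0.4914, 0.2963, 0.1417]
eef_rot: [[-0.17, 0.003, -0.986], [0.986, -0.001, -0.17], [-0.001, -1.0, -0.003]]
force: [0.2, 0.2, 0.6]
gripper_width: 0.496
time_s: 9.5
ee_pos: [0.4698, 0.2966, 0.2721]
eef_rot: [[-0.17, 0.003, -0.985], [0.985, 0.001, -0.17], [0.0, -1.0, -0.003]]
force: [0.6, 0.3, -1.0]
gripper_width: 0.499
t4 t 9.55 lid slope(rad) 0.01043202071671805 lid z@bar 0.09875176091333605 bar top 0.14780495676201322 diff 0.049053195848677164 n 11009 331 F [ 0.3  0.2 -0.6] z 0.27097757743961925
```

View pics/w_t4.png

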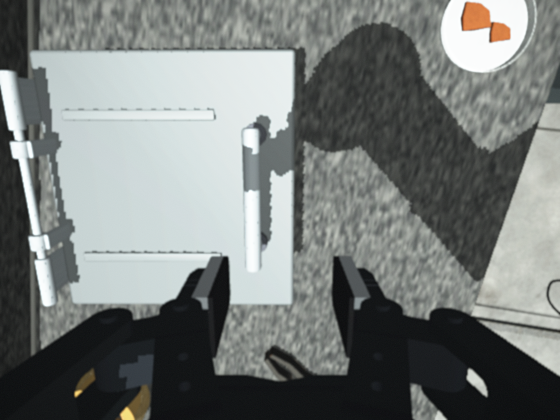

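View pics/s4.png

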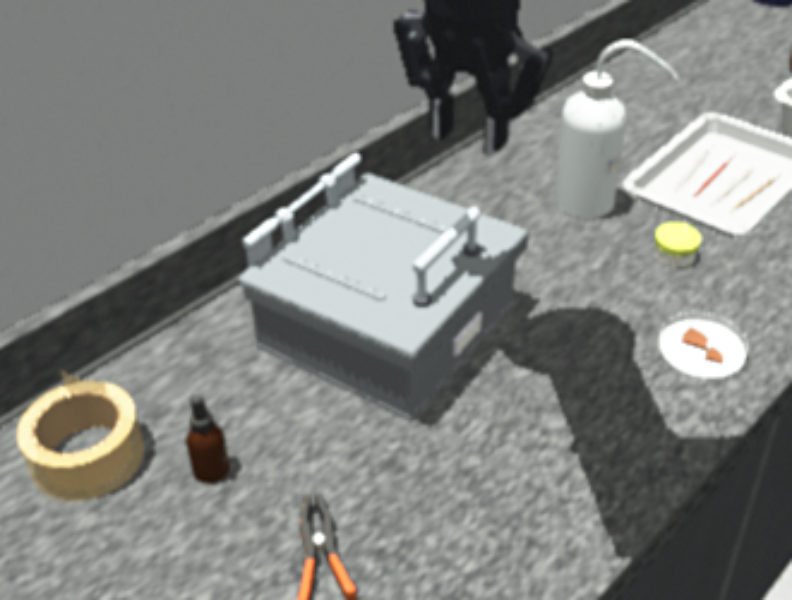

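View pics/top4.png

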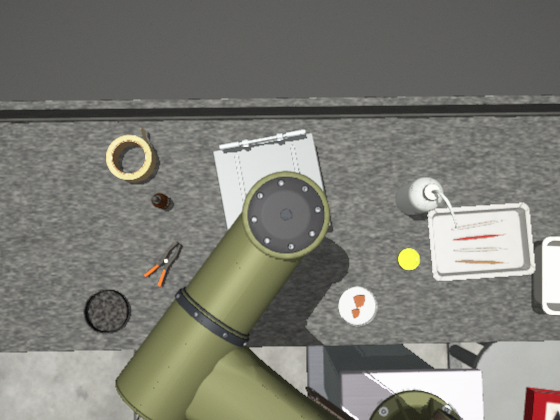

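The wrist view shows the lid shut and the bar free at (252,200), standing about 9 mm out. The tub (409,259), bottle (160,201) and clamp (165,263) are where they began. Handing in.

```bash
python3 -c "
from bench import ctrl
print(ctrl.close_job())"
```

```text
the job is handed in; nothing more can be done
None
```

The case is shut, the catch has taken, and the handle is left drawn out about 9 mm. I handed the job in at about 9.6 s.

- **Closing and pressing:** I pushed the lid almost shut with closed fingers, gripped the bar and pressed once to the hard stop. The tool stayed at z = 0.121 m with about 16 N on it while I commanded it lower.
- **Tug:** The catch held after that one press, so I did not press again. The lid stayed at about 0.011 rad while the handle slid out at about 9 N.
- **Last checks:** After letting go, the bar's top stood 49 mm above the lid, against 40 mm when seated. The lid still read about 0.010 rad, within the play of a caught lid, and the gripper was well clear. The tub, bottle and clamp had not moved.
- **Less clear:** The first tug read only about 7 N, too little to be sure the catch had taken. I checked with the wrist camera and a further 2 mm of pull before drawing the handle out. I also pushed sideways with up to about 15 N during the press and corrected it.

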